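Lift the fresh tag panel into the caddy and hang up the lifter

TASK

The freshly marked tag panel on the cooling rack must not be touched by the gripper: take the lifter by its crossbar, slide its blade under the panel between the rack's ribs, lift it and lower it gently onto the two ledges of the clear caddy. Draw the blade out towards the caddy's open front, leaving the panel there, then hang the lifter by its crossbar on the twin-hook stand. Leave the applicator, the two pin cups and the stapler where they are.

Things in the scene. Friction and masses are not known exactly. Their poses are not given: they have to be found in the camera images.
- panel: Stiff white moulded plastic panel of tags, a flat plate 90 (x) x 120 (y) x 5 mm (tag shapes 2 mm proud on top), about 80 g. It starts on the rack's ribs, its underside 18 mm above the table. Origin: centre of its underside; z up.
- rack: Fixed low rack: steel base 100 (x) x 150 (y) x 4 mm, two upright ribs 90 mm long along x, 8 mm thick, centred at y = +-42 mm, tops 18 mm above the table. The channel between them, 76 mm wide, is free from 4 to 18 mm height and open at both ends. Origin: centre of underside, on the table; -x end faces the robot, z up. Left or right of the caddy.
- caddy: Fixed clear caddy: floor 4 mm thick, x -55 to +65 mm; walls 36 mm high, inner faces y +-74 and (back) x +59 mm; front (-x, facing the robot) open. Two side ledges along x (-49 to +55 mm), inner edges y +-40 mm, tops 18 mm above the table; the channel between is free above the floor. Origin: on the table, under where the panel's centre belongs.
- lifter: Steel spatula with arch handle, 280 g. Blade 56 mm wide (y), z 0 to 3 mm, tip at x +115 mm. Foot x -30 to 0, 110 mm wide, 6 mm thick. Posts (10 mm round) at x 0, y +-48 mm carry a black crossbar along y: 110 long, 18 thick (x), z 100 to 124 mm; grip its middle from above, closing along x. Balanced when empty. Starts blade down on the table. Origin: underside, below the crossbar.
- lifter_bar (a point): Centre of the lifter's crossbar, 112 mm above the lifter's origin; same axes. The arch below it is 86 mm wide between the posts.
- stand: Fixed stand, robot's right. Two prongs, 8 mm round, y +-30 mm, point to -x (to the robot): level, tops at 164 mm height, from x +95 to -25 mm, then upturned tips at x -34 mm, 188 mm high. Held by a 14 mm rod at x +95, 160 mm high, on posts at y +-85 mm; base 10 mm high, x +60 to +130. A blade pointing to +x passes below the rod. Origin: on the table, z up.
- hook_seat (a point): Point midway between the stand's two prongs, level with their tops (164 mm above the table), 20 mm to +x of the stand's origin: where the underside of the crossbar should rest. Same axes as the stand.
- applicator: Orange plier-like tag applicator, about 220 mm long, lying flat; leave alone. Origin: middle, underside.
- cup_a: Copper pin cup, 60 mm wide and high, on the left; leave alone. Origin: centre of underside.
- cup_b: Copper pin cup, 60 mm wide and high, on the right, beyond the caddy and rack; leave alone. Origin: centre of underside.
- stapler: Black desk stapler 130 x 36 x 44 mm; leave alone. Origin: centre of underside.

How it is judged:
On the way, in this order (a step that is already met when the one before it is completed fails the run):
1. the panel is carried on the lifter, clear of the rack and at least 20 mm above its ribs (z of panel in the frame of rack above 0.038 m and contact force between panel and lifter above 0.2 N and contact force between panel and rack below 0.05 N), for 0.2 s.
2. the panel rests flat on the caddy's ledges, centre within 12 mm back, 25 mm front, 14 mm sideways of its origin, square within 0.2 rad, free of the lifter (x of panel in the frame of caddy between -0.025 and 0.012 m and y of panel in the frame of caddy between -0.014 and 0.014 m and z of panel in the frame of caddy between 0.015 and 0.021 m and angle between panel's own z axis and vertical below 0.06 rad and angle between the x axis of panel and the x axis of caddy, either way round below 0.2 rad and contact force between panel and caddy above 0.2 N and contact force between panel and lifter below 0.05 N and linear speed of panel below 0.02 m/s), for 0.3 s.
At the end, for the whole second after the job is handed in: Panel still and flat on the caddy ledges, centre within 12 mm back, 25 mm front, 14 mm sideways of the caddy origin, square to 0.2 rad, free of the lifter. Lifter hangs still by its crossbar on the prongs, bar centre within 40 mm along, 20 mm across, 6-18 mm above hook_seat, tilt under 0.35 rad (all of step 2 and x of lifter_bar in the frame of hook_seat between -0.04 and 0.04 m and y of lifter_bar in the frame of hook_seat between -0.02 and 0.02 m and z of lifter_bar in the frame of hook_seat between 0.006 and 0.018 m and contact force between lifter and stand above 1 N and angle between lifter's own z axis and vertical below 0.35 rad and linear speed of lifter below 0.03 m/s); the robot touches nothing.
It fails at once if the gripper or arm touches the panel (contact force between panel and the fingers above 0.5 N or contact force between panel and the arm above 0.5 N).
It fails at once if the panel is tipped more than 0.35 rad (angle between panel's own z axis and vertical above 0.35 rad).
It fails at once if the panel is dropped or pressed into the caddy with more than 15 N (contact force between panel and caddy above 15 N).
It fails at once if the applicator, a cup or the stapler is moved more than 30 mm (distance of any of applicator, cup_a, cup_b, stapler from where it was at the start of the episode above 0.03 m).
It also fails if it takes over 61 s, if anything falls off the work surface, if the arm or the gripper's body presses on something with over 40 N, if the wrist force passes 120 N, or if a joint passes its speed limit or range.

ROBOT

A 6-joint arm with a two-finger parallel gripper is mounted at the origin on the work surface. World frame = base frame: x ahead of the robot, y to its left, z up, the work surface at z = 0. Lengths are in m, angles in rad, forces in N, time in s.
With the tool pointing down it reaches from about 0.4 to 0.925 m from the base axis. Payload 12.5 kg.
Tool frame: the origin (TCP) lies midway between the tips of the shut fingers; the grasp point (between the pads) lies behind it (grip_depth is the z of the grasp point in the tool frame, in m); z points along the fingers, y is the line along which they close (so a half turn about z gives the same grasp; the last joint's range is limited). The gripper opens to 95 mm and grips with 3 to 60 N. Pads are 20 mm wide; open, the fingers measure 119 mm over their backs; the gripper's body (75 mm by 180 mm) begins 59 mm behind the grasp point.
Start: joints at [-1.367, 0.491, 1.559, -0, 1.092, -0.106], TCP at [0.191, -0.595, 0.215] pointing down, gripper open.
Joint ranges: [-3.1, 3.1], [-0.84, 2.19], [0.05, 2.79], [-1.13, 4.28], [0.06, 2.93], [-2.69, 2.69]. Speed limits (rad/s): [2.22, 2.22, 2.79, 3.14, 3.14, 3.14].

INTERFACE

Orientations are given as a rotation vector (axis times angle).
In Python, from workcell import get_obs, grab_frame, camera_model, close_job, look_for, grip_depth gives the robot as it stands.
- The arm moves only by the shell command python3 -m creep 'ROWS' [FORCE]. ROWS is JSON, a list of rows, each an object with "linear": the shift along the world's x, y, z in mm, a list of three; "delta_rot": the turn, a rotation vector about the world's x, y, z in rad, a list of three; "gripper": the closure, from 0 (fully open) to 1 (shut). In form: [{"linear": [x, y, z], "delta_rot": [wx, wy, wz], "gripper": gripper}, ...]. A call has 1 to 8 rows; each row shifts and turns the commanded pose from where the row before left it; what a row does not reach is not made up. A row lasts 1/8 s, in which the tool goes at most 62.5 mm and 10.7 degrees, less where a joint would pass 70% of its speed; a pose out of reach is approached as far as the arm can. A call is refused whole if a number of a shift passes 62.5 or a number of a turn 0.188, either way. A call with a gripper value outside its range is refused whole. The fingers move at their own pace and stop on an object; FORCE is the grip in N (left out, the last holds). Time passes only in rows, so rows that do not move let the fingers close. It gives the time, the measured TCP pose, the force, the opening and the grip force at its end, in the units of the state.
- get_obs(): the state, without advancing time (a new reading comes with each control period).
- grab_frame(name): name is "scene" or "top" or "wrist"; returns the picture (384x512x3 uint8, blue, green, red); there is no depth.
- camera_model(name): a dict with "mtx" (3x3 intrinsics, pixels), "k1" (the pictures are not rectified: a ray, as slopes to the right and down, at radius r is drawn at 1 + k1 r^2 times it, then the intrinsics apply), "R" (3x3) and "t" (3): a world point X has camera coordinates R X + t. Camera axes: x right, y down, z forward; pixel columns grow to the right and rows downward; lengths in m; the calibration is good to about 2 mm. A picture is of the moment at which its call begins: read the wrist's pose just before it. camera_model takes no time and is no camera call; for the wrist camera it gives the pose at the moment of the call.
- close_job(): hands the job in; it is judged then, once.
Trained networks look in the newest picture that a camera, given by its name, has taken for a name from the list of things; names that differ only in an ending like _2 or _b are one class to them, and where a whole thing is asked for, a point or a joint stands for the part that bears it (a point fixed in the world has none). Each returns a list of dicts, best first, with "confidence" (0 to 1); they miss things now and then, are a little off and sometimes report something else, mostly with a low value. They report only what shows in the picture. A call takes as long as a camera call.
- look_for(target, camera): "location" ([row, column] in pixels, amid what is visible of it).
The state is a dict: "time": time; "joint_pos": joint angles; "joint_velocities": joint speeds; "joint_torque": joint torques, N m; "ee_pos": TCP position; "tool_rot": TCP orientation; "ft_force": force on the tool from outside, world axes, zero at the start; "torque": the same for the moment, N m; "width": finger opening in m; "grip_force": force on a finger pad.
Only numpy, scipy, OpenCV 4.12 (cv2) and the standard library are available. Lean on these libraries where they do the work, as an engineer would, in place of code of your own. Each camera call takes 0.05 s, during which the arm holds its last target. There are 200 camera calls.

## Working session

There is one attempt and no reset: what is moved stays moved. The work goes in short steps, Python scripts to look and compute and a shell command to move; the robot and the scene stay as the last step left them, time stands still between calls to the robot, and variables do not carry over. Pictures are saved under pics/ and viewed, at most 10 in all, crops included, and the job is handed in when it is done.

```bash
mkdir -p pics; ls
cat > h.py <<'E'
import numpy as np,cv2
from workcell import *
def ray(m,px):
    r,c=px; K=np.array(m['mtx']); d=np.array([(c-K[0,2])/K[0,0],(r-K[1,2])/K[1,1]])
    u=d.copy()
    for _ in range(20): u=d/(1+m['k1']*(u@u))
    R=np.array(m['R']); v=R.T@np.array([u[0],u[1],1]); return -R.T@np.array(m['t']),v/np.linalg.norm(v)
def atz(m,px,z):
    o,v=ray(m,px); return o+v*(z-o[2])/v[2]
def proj(m,X):
    p=np.array(m['R'])@np.array(X)+np.array(m['t']); u=p[:2]/p[2]; u=u*(1+m['k1']*(u@u)); K=np.array(m['mtx'])
    return np.array([K[1,1]*u[1]+K[1,2],K[0,0]*u[0]+K[0,2]])
def tri(rays):
    A=0;b=0
    for o,v in rays:
        P=np.eye(3)-np.outer(v,v);A=A+P;b=b+P@o
    x=np.linalg.solve(A,b); return x,[np.linalg.norm((np.eye(3)-np.outer(v,v))@(x-o)) for o,v in rays]
E
python3 - <<'E'
from h import *
o=get_obs();print(o['time'],o['ee_pos'],o['tool_rot'],o['width'],grip_depth)
for n in('scene','top','wrist'):
    cv2.imwrite(f'pics/{n}0.png',grab_frame(n)); m=camera_model(n); print(n,m['k1'],np.round(m['mtx'],1).tolist(),'pos',np.round(-np.array(m['R']).T@np.array(m['t']),3),np.round(np.array(m['R'])[2],2))
m=camera_model('top')
for t in 'panel rack caddy lifter lifter_bar stand applicator cup_a stapler'.split():
    for c in('top','scene'):
        print(t,c,[(np.round(d['location']).tolist(),round(d['confidence'],2)) for d in look_for(t,c)[:2]])
E
```

```text
pics
0.0 [ 0.19050404 -0.59499706  0.21405356] [-3.10286893e+00 -4.84482401e-01  6.90892277e-05] 0.09510294837235785 -0.0188
scene -0.02333684084231358 [[371.6, 0.0, 257.6], [0.0, 371.6, 190.6], [0.0, 0.0, 1.0]] pos [0.996 0.552 0.987] [-0.33 -0.48 -0.81]
top -0.0021107552437194367 [[385.6, 0.0, 253.2], [0.0, 385.6, 199.2], [0.0, 0.0, 1.0]] pos [0.388 0.026 1.094] [ 0.25  0.01 -0.97]
wrist -0.00872702169103235 [[326.4, 0.0, 261.8], [0.0, 326.4, 189.4], [0.0, 0.0, 1.0]] pos [ 0.264 -0.572  0.383] [-0.26 -0.08 -0.96]
panel top [([202.0, 268.0], 0.78)]
panel scene [([203.0, 241.0], 0.78)]
rack top [([216.0, 278.0], 0.88), ([225.0, 393.0], 0.71)]
rack scene [([214.0, 254.0], 0.56), ([205.0, 190.0], 0.25)]
caddy top [([200.0, 178.0], 0.81)]
caddy scene [([264.0, 295.0], 0.9)]
lifter top [([271.0, 264.0], 0.72)]
lifter scene [([171.0, 295.0], 0.82)]
lifter_bar top [([267.0, 268.0], 0.92)]
lifter_bar scene [([167.0, 293.0], 0.83)]
stand top [([226.0, 393.0], 0.56)]
stand scene [([126.0, 199.0], 0.84)]
applicator top []
applicator scene []
cup_a top [([240.0, 111.0], 0.95), ([173.0, 367.0], 0.79)]
cup_a scene [([156.0, 174.0], 0.86), ([277.0, 377.0], 0.73)]
stapler top [([162.0, 211.0], 0.72)]
stapler scene [([269.0, 247.0], 0.86)]
```

Run:
```python
import cv2
a=cv2.imread('pics/top0.png')[110:340,70:470];cv2.imwrite('pics/t1.png',cv2.resize(a,None,fx=2,fy=2,interpolation=3))
a=cv2.imread('pics/scene0.png')[70:340,100:440];cv2.imwrite('pics/s1.png',cv2.resize(a,None,fx=2,fy=2,interpolation=3))
```

```text
(no output)
```

View pics/t1.png

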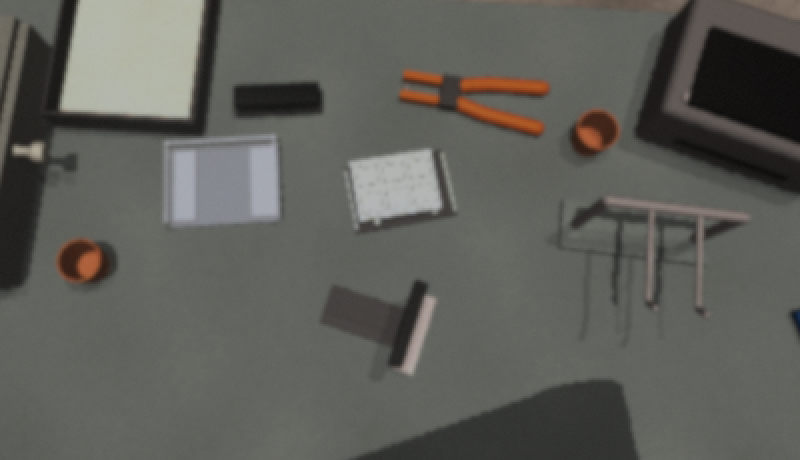

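View pics/s1.png

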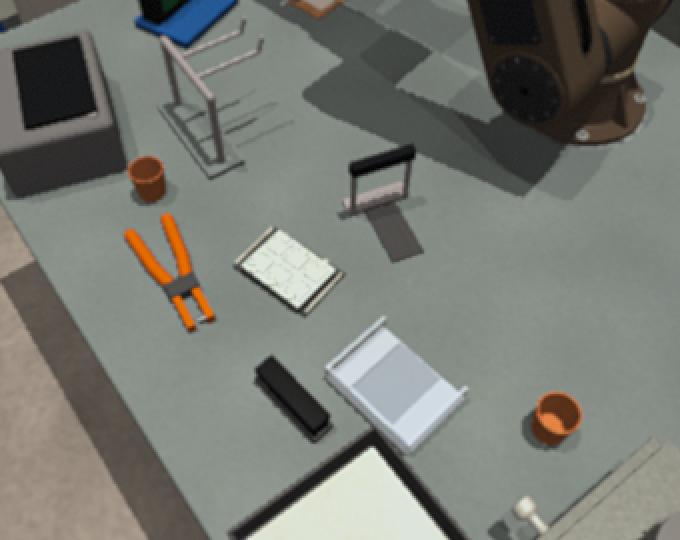

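The top view shows the lifter at (268,267), with its blade toward +y. The rack and panel are near (268,202), the caddy near (181,200), and the stand's prongs near (397,255)/(421,257). Next I'll get rough positions.

Run:
```python
from h import *
from scipy.spatial.transform import Rotation as Ro
mt,ms=camera_model('top'),camera_model('scene')
T=lambda u,v:(110+v/2,70+u/2)
S=lambda u,v:(70+v/2,100+u/2)
pr={'bar+':(T(422,285),S(414,152)),'bar-':(T(395,368),S(354,167)),'tipL':(T(338,289),S(422,250)),'tipR':(T(322,322),S(394,259)),
'panBL':(T(349,160),S(300,309)),'panBR':(T(436,151),S(235,259)),'panFR':(T(444,212),S(275,229)),'panFL':(T(358,222),S(340,271)),
'cadBL':(T(164,138),S(405,449)),'cadBR':(T(278,136),S(327,372)),'cadFR':(T(281,220),S(384,320)),'cadFL':(T(166,225),S(466,391)),
'prongL':(T(652,300),S(261,42)),'prongR':(T(703,309),S(242,22)),'rodL':(T(607,201),S(213,100)),'rodR':(T(745,216),S(165,42)),'baseL':(T(560,247),S(215,172))}
for k,(a,b) in pr.items():
    x,e=tri([ray(mt,a),ray(ms,b)]); print(k,np.round(x,3),round(e[0],4))
R=Ro.from_rotvec(get_obs()['tool_rot']).as_matrix();print(R.round(2)); print(Ro.from_rotvec(get_obs()['tool_rot']).as_matrix()[:,1])
```

```text
bar+ [ 0.477 -0.001  0.176] 0.0426
bar- [ 0.441 -0.045  0.052] 0.046
tipL [0.494 0.087 0.026] 0.0227
tipR [ 0.481  0.077 -0.038] 0.0207
panBL [0.695 0.07  0.016] 0.0031
panBR [ 0.721 -0.06   0.017] 0.0028
panFR [ 0.633 -0.076  0.007] 0.0033
panFL [0.605 0.051 0.014] 0.0032
cadBL [0.709 0.336 0.029] 0.0009
cadBR [0.725 0.177 0.015] 0.0036
cadFR [0.602 0.16  0.01 ] 0.0012
cadFL [0.584 0.32  0.017] 0.0004
prongL [ 0.5   -0.305  0.177] 0.0035
prongR [ 0.495 -0.367  0.176] 0.0013
rodL [ 0.624 -0.262  0.15 ] 0.0033
rodR [ 0.616 -0.434  0.151] 0.0036
baseL [ 0.617 -0.27  -0.049] 0.021
[[ 0.95  0.3  -0.  ]
 [ 0.3  -0.95 -0.  ]
 [-0.    0.   -1.  ]]
[ 3.04854620e-01 -9.52398895e-01  6.71200547e-05]
```

```bash
python3 -m creep '[{"linear":[10,45,30],"delta_rot":[0,0,-0.06],"gripper":0},{"linear":[10,45,30],"delta_rot":[0,0,-0.06],"gripper":0},{"linear":[20,45,30],"delta_rot":[0,0,-0.06],"gripper":0},{"linear":[25,48,30],"delta_rot":[0,0,-0.06],"gripper":0},{"linear":[25,48,30],"delta_rot":[0,0,-0.06],"gripper":0},{"linear":[25,48,20],"delta_rot":[0,0,-0.06],"gripper":0},{"linear":[25,48,10],"delta_rot":[0,0,-0.06],"gripper":0},{"linear":[25,48,0],"delta_rot":[0,0,-0.05],"gripper":0}]'
python3 -m creep '[{"linear":[25,50,0],"delta_rot":[0,0,-0.05],"gripper":0},{"linear":[25,50,0],"delta_rot":[0,0,0],"gripper":0},{"linear":[25,50,0],"delta_rot":[0,0,0],"gripper":0},{"linear":[25,50,0],"delta_rot":[0,0,0],"gripper":0},{"linear":[0,0,0],"delta_rot":[0,0,0],"gripper":0},{"linear":[0,0,0],"delta_rot":[0,0,0],"gripper":0}]'
python3 - <<'E'
from h import *
import json
m=camera_model('wrist');f=grab_frame('wrist');cv2.imwrite('pics/w1r.png',f);cv2.imwrite('pics/w1.png',cv2.resize(f,(800,600),interpolation=3))
json.dump({k:np.array(v).tolist() for k,v in m.items()},open('w1.json','w'))
E
```

```text
time: 2.05
ee_pos: [0.3561, -0.2187, 0.3956]
tool_rot: [3.13, -0.255, 0.003]
ft_force: [1.1, -0.5, -0.7]
width: 0.0952
grip_force: 0.0
time: 2.8
ee_pos: [0.4554, -0.0203, 0.3946]
tool_rot: [3.124, -0.328, -0.0]
ft_force: [-0.4, -0.6, 0.1]
width: 0.0949
grip_force: 0.0
```

View pics/w1.png

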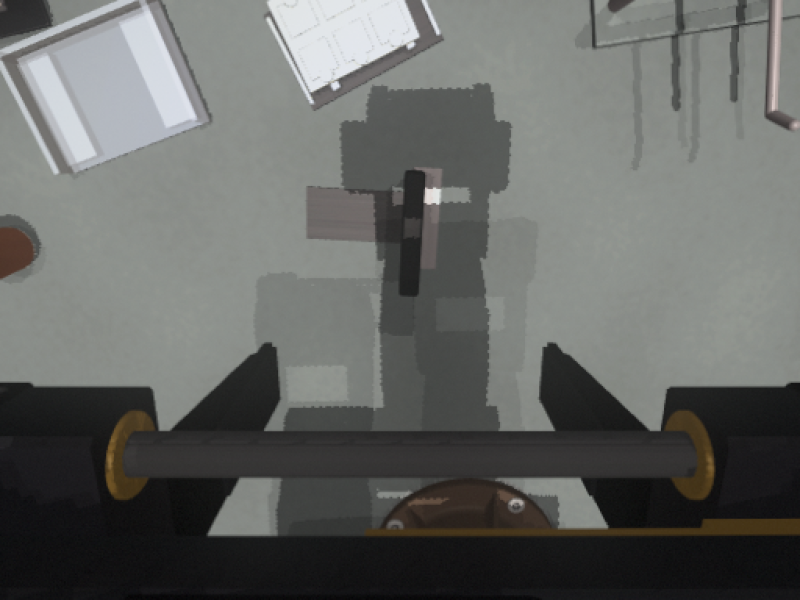

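The wrist view shows the crossbar from (413,172) to (409,294), the blade tip at (306,186)–(306,240), the panel's front edge at (308,92)–(420,38), and the caddy front at (60,174)–(210,122). I'll turn these into positions.

Run:
```python
from h import *
import json
w={k:np.array(v) for k,v in json.load(open('w1.json')).items()}
mt,ms=camera_model('top'),camera_model('scene')
T=lambda u,v:(110+v/2,70+u/2)
S=lambda u,v:(70+v/2,100+u/2)
W=lambda u,v:(v*.64,u*.64)
for n,l in {'bar+x':[W(414,172),T(422,285),S(354,160)],'bar-x':[W(409,294),T(395,368),S(414,150)],
 'tip+x':[W(306,186),T(338,289),S(394,259)],'tip-x':[W(306,240),T(322,322),S(422,250)],
 'panFL':[W(308,92),T(358,222),S(340,271)],'panFR':[W(420,38),T(444,212),S(275,229)],
 'cadFL':[W(60,174),T(166,225),S(466,391)],'cadFR':[W(210,122),T(281,220),S(384,320)]}.items():
    r=[ray(m,p) for m,p in zip((w,mt,ms),l)]
    x,e=tri(r);x2,e2=tri(r[:2]);print(n,np.round(x,4),np.round(e,4),'WT',np.round(x2,4),e2[0].round(4))
print('floor tips',atz(w,W(306,186),.002),atz(w,W(306,240),.002),'bar top ends',atz(w,W(414,172),.118),atz(w,W(409,294),.118))
print('panel',[atz(w,W(*p),.023).round(4) for p in((308,92),(420,38))],'rackbase',[atz(w,W(*p),.004).round(4) for p in((316,109),(442,40))])
print('cad floor',[atz(w,W(*p),.004).round(4) for p in((72,172),(210,123))])
for n,m in(('w',w),):
  # dark bar minAreaRect
  g=cv2.cvtColor(cv2.imread('pics/w1r.png'),6)[100:200,190:300]
  b=(g<28).astype(np.uint8); k,lab,st,c=cv2.connectedComponentsWithStats(b); i=1+np.argmax(st[1:,4]); 
  print(cv2.minAreaRect(np.argwhere(lab==i)[:,::-1].astype(np.float32)),st[i])
```

```text
bar+x [ 0.5098 -0.0379  0.1277] [0.0026 0.0014 0.0019] WT [ 0.5113 -0.0391  0.1108] 0.0011
bar-x [ 0.4057 -0.0113  0.1061] [0.0015 0.0008 0.0008] WT [ 0.4062 -0.0113  0.1134] 0.0001
tip+x [ 0.5136  0.0763 -0.0037] [0.0048 0.0057 0.0024] WT [0.5136 0.0732 0.0134] 0.0048
tip-x [ 0.463   0.0922 -0.0025] [0.0043 0.0028 0.0022] WT [0.4627 0.0885 0.0243] 0.0005
panFL [0.6053 0.0508 0.0139] [0.0015 0.0025 0.0039] WT [0.6053 0.0487 0.0221] 0.0003
panFR [ 0.6332 -0.0738  0.0092] [0.0032 0.0028 0.0047] WT [ 0.6307 -0.0718  0.0132] 0.0019
cadFL [0.5839 0.3209 0.0195] [0.0019 0.0011 0.0015] WT [0.5821 0.3177 0.0272] 0.0001
cadFR [0.6016 0.159  0.0077] [0.0015 0.002  0.0013] WT [0.6024 0.1591 0.0057] 0.0016
floor tips [0.51702097 0.07870775 0.002     ] [0.46018636 0.09406751 0.002     ] bar top ends [ 0.51202144 -0.0380197   0.118     ] [ 0.40750276 -0.01150678  0.118     ]
panel [array([0.6054, 0.0486, 0.023 ]), array([ 0.6301, -0.0697,  0.023 ])] rackbase [array([0.5904, 0.0478, 0.004 ]), array([ 0.6273, -0.092 ,  0.004 ])]
cad floor [array([0.5837, 0.3196, 0.004 ]), array([0.6002, 0.1594, 0.004 ])]Traceback (most recent call last):
  File "<stdin>", line 20, in <module>
    return _wrapfunc(a, 'argmax', axis=axis, out=out, **kwds)
    return bound(*args, **kwds)
ValueError: attempt to get argmax of an empty sequence
```

```bash
python3 -m creep '[{"linear":[37,35,0],"delta_rot":[0,0,0],"gripper":0},{"linear":[37,35,0],"delta_rot":[0,0,0],"gripper":0},{"linear":[37,35,0],"delta_rot":[0,0,0],"gripper":0},{"linear":[37,35,0],"delta_rot":[0,0,0],"gripper":0},{"linear":[0,0,0],"delta_rot":[0,0,0],"gripper":0},{"linear":[0,0,0],"delta_rot":[0,0,0],"gripper":0}]'
python3 - <<'E'
from h import *
import json
m=camera_model('wrist');f=grab_frame('wrist');cv2.imwrite('pics/w2r.png',f);cv2.imwrite('pics/w2.png',cv2.resize(f[:256],(800,400),interpolation=3))
json.dump({k:np.array(v).tolist() for k,v in m.items()},open('w2.json','w'))
E
```

```text
time: 3.6
ee_pos: [0.6033, 0.1183, 0.3945]
tool_rot: [3.124, -0.332, -0.001]
ft_force: [-0.2, 0.1, 0.3]
width: 0.0956
grip_force: 0.0
```

View pics/w2.png

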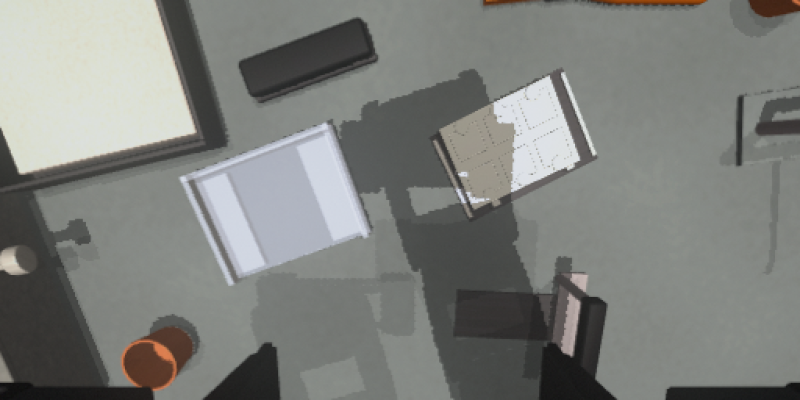

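Run:
```python
import cv2
f=cv2.imread('pics/w2r.png')
cv2.imwrite('pics/w2z.png',cv2.vconcat([cv2.resize(f[35:150,265:395],None,fx=5,fy=5,interpolation=2)]))
```

```text
(no output)
```

View pics/w2z.png

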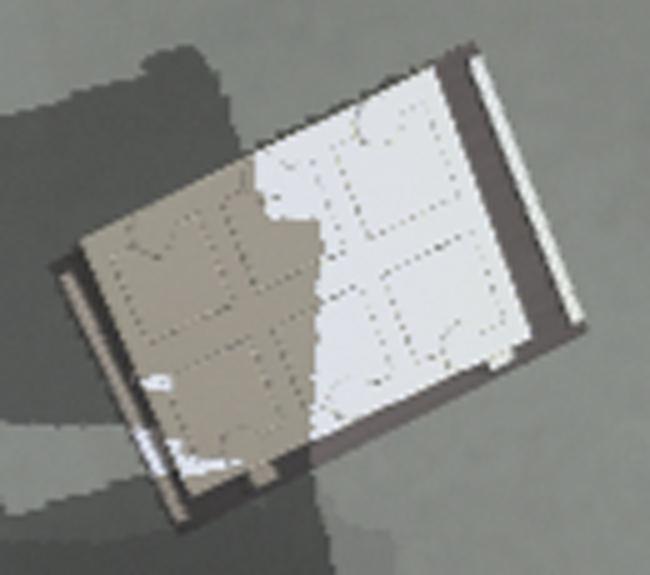

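Run:
```python
from h import *
import json
w={k:np.array(v) for k,v in json.load(open('w2.json')).items()}
Z=lambda u,v:(35+v/5-.4,265+u/5-.4); W=lambda u,v:(v*.64,u*.64)
def fit(pts,loc,z):
    X=np.array([atz(w,p,z)[:2] for p in pts]); L=np.array(loc,float)
    a=X-X.mean(0); b=L-L.mean(0); th=np.arctan2((b[:,0]*a[:,1]-b[:,1]*a[:,0]).sum(),(b*a).sum())
    R=np.array([[np.cos(th),-np.sin(th)],[np.sin(th),np.cos(th)]]); t=X.mean(0)-R@L.mean(0)
    print('c',t.round(4),'yaw',np.degrees(th).round(1),'res mm',np.round((X-(L@R.T+t))*1e3,1).tolist())
fit([Z(52,265),Z(478,42),Z(588,327),Z(183,533)],[(.05,.075),(.05,-.075),(-.05,-.075),(-.05,.075)],.004)
fit([Z(262,474),Z(500,360)],[(-.045,.042),(-.045,-.042)],.016)
fit([Z(82,240),Z(435,67),Z(530,337),Z(190,495)],[(.045,.06),(.045,-.06),(-.045,-.06),(-.045,.06)],.023)
# caddy channel (ledge inner edges) and wall tops
fit([W(231,174),W(298,147),W(331,244),W(267,266)],[(.055,.04),(.055,-.04),(-.049,-.04),(-.049,.04)],.018)
fit([W(181,180),W(332,122),W(370,236),W(232,284)],[(.065,.08),(.065,-.08),(-.055,-.08),(-.055,.08)],.036)
```

```text
c [ 0.6583 -0.0088] yaw 15.0 res mm [[-0.6, 0.1], [-1.2, -0.5], [1.0, 0.9], [0.7, -0.5]]
c [ 0.6607 -0.0081] yaw 13.7 res mm [[-0.0, 0.2], [0.0, -0.2]]
c [ 0.6624 -0.0008] yaw 12.9 res mm [[-1.1, -1.0], [-0.7, 0.0], [0.9, 1.2], [0.9, -0.2]]
c [0.6447 0.2448] yaw 5.7 res mm [[-1.7, -3.0], [1.7, 1.0], [0.4, 3.5], [-0.5, -1.5]]
c [0.6461 0.2429] yaw 7.2 res mm [[-2.3, 1.8], [-0.6, -2.7], [1.1, 1.7], [1.8, -0.9]]
```

```bash
python3 -m creep '[{"linear":[-36,-36,-45],"delta_rot":[0,0,-0.012],"gripper":0},{"linear":[-36,-36,-45],"delta_rot":[0,0,-0.012],"gripper":0},{"linear":[-36,-36,-45],"delta_rot":[0,0,-0.012],"gripper":0},{"linear":[-36,-35,-45],"delta_rot":[0,0,-0.011],"gripper":0},{"linear":[0,0,-40],"delta_rot":[0,0,0],"gripper":0},{"linear":[0,0,-40],"delta_rot":[0,0,0],"gripper":0},{"linear":[0,0,-42],"delta_rot":[0,0,0],"gripper":0},{"linear":[0,0,0],"delta_rot":[0,0,0],"gripper":0}]' 55
python3 -m creep '[{"linear":[0,0,0],"delta_rot":[0,0,0],"gripper":1},{"linear":[0,0,0],"delta_rot":[0,0,0],"gripper":1},{"linear":[0,0,0],"delta_rot":[0,0,0],"gripper":1},{"linear":[0,0,0],"delta_rot":[0,0,0],"gripper":1},{"linear":[0,0,0],"delta_rot":[0,0,0],"gripper":1},{"linear":[0,0,0],"delta_rot":[0,0,0],"gripper":1}]' 55
```

```text
time: 4.65
ee_pos: [0.4692, -0.0127, 0.1058]
tool_rot: [3.115, -0.405, -0.006]
ft_force: [-0.2, 0.1, 0.4]
width: 0.0952
grip_force: 0.0
time: 5.4
ee_pos: [0.4709, -0.0121, 0.1068]
tool_rot: [3.115, -0.402, 0.0]
ft_force: [-0.5, -2.2, 1.3]
width: 0.041
grip_force: 1.1
```

```bash
python3 -m creep '[{"linear":[0,0,0],"delta_rot":[0,0,0],"gripper":0.2},{"linear":[0,0,0],"delta_rot":[0,0,0],"gripper":0.2},{"linear":[-5,-5,-4],"delta_rot":[0,0,0],"gripper":0.2},{"linear":[-6,-4,-9],"delta_rot":[0,0,0],"gripper":0.2},{"linear":[0,0,0],"delta_rot":[0,0,0],"gripper":1},{"linear":[0,0,0],"delta_rot":[0,0,0],"gripper":1},{"linear":[0,0,0],"delta_rot":[0,0,0],"gripper":1},{"linear":[0,0,0],"delta_rot":[0,0,0],"gripper":1}]' 55
python3 -m creep '[{"linear":[0,0,0],"delta_rot":[0,0,0],"gripper":1},{"linear":[0,0,0],"delta_rot":[0,0,0],"gripper":1},{"linear":[0,0,0],"delta_rot":[0,0,0],"gripper":1},{"linear":[0,0,0],"delta_rot":[0,0,0],"gripper":1}]' 55
```

```text
time: 6.4
ee_pos: [0.46, -0.021, 0.0939]
tool_rot: [3.116, -0.403, 0.0]
ft_force: [-0.1, -0.3, 0.4]
width: 0.0413
grip_force: 0.0
time: 6.9
ee_pos: [0.4599, -0.021, 0.0938]
tool_rot: [3.116, -0.403, -0.0]
ft_force: [-0.3, -0.4, -0.4]
width: 0.0181
grip_force: 55.0
```

The last joint would run past its range with this grasp. I'll release and regrip with the tool turned half a turn.

```bash
python3 -m creep '[{"linear":[0,0,0],"delta_rot":[0,0,0],"gripper":0.2},{"linear":[0,0,0],"delta_rot":[0,0,0],"gripper":0},{"linear":[0,0,0],"delta_rot":[0,0,0],"gripper":0},{"linear":[0,0,30],"delta_rot":[0,0,0],"gripper":0},{"linear":[0,0,40],"delta_rot":[0,0,0],"gripper":0},{"linear":[0,0,0],"delta_rot":[0,0,0.18],"gripper":0},{"linear":[0,0,0],"delta_rot":[0,0,0.18],"gripper":0},{"linear":[0,0,0],"delta_rot":[0,0,0.18],"gripper":0}]'
python3 -m creep '[{"linear":[0,0,0],"delta_rot":[0,0,0.18],"gripper":0},{"linear":[0,0,0],"delta_rot":[0,0,0.18],"gripper":0},{"linear":[0,0,0],"delta_rot":[0,0,0.18],"gripper":0},{"linear":[0,0,0],"delta_rot":[0,0,0.18],"gripper":0},{"linear":[0,0,0],"delta_rot":[0,0,0.18],"gripper":0},{"linear":[0,0,0],"delta_rot":[0,0,0.18],"gripper":0},{"linear":[0,0,0],"delta_rot":[0,0,0.18],"gripper":0},{"linear":[0,0,0],"delta_rot":[0,0,0.18],"gripper":0}]'
python3 -m creep '[{"linear":[0,0,0],"delta_rot":[0,0,0.18],"gripper":0},{"linear":[0,0,0],"delta_rot":[0,0,0.18],"gripper":0},{"linear":[0,0,0],"delta_rot":[0,0,0.18],"gripper":0},{"linear":[0,0,0],"delta_rot":[0,0,0.18],"gripper":0},{"linear":[0,0,0],"delta_rot":[0,0,0.18],"gripper":0},{"linear":[0,0,0],"delta_rot":[0,0,0.18],"gripper":0},{"linear":[0,0,0],"delta_rot":[0,0,0],"gripper":0},{"linear":[0,0,0],"delta_rot":[0,0,0],"gripper":0}]'
python3 -c "
from h import *
from scipy.spatial.transform import Rotation as Ro
o=get_obs();R=Ro.from_rotvec(o['tool_rot']).as_matrix();print(o['ee_pos'],o['joint_pos'].round(3) if hasattr(o['joint_pos'],'round') else o['joint_pos'],R.round(3),np.degrees(np.arctan2(R[1,1],R[0,1])))"
```

```text
time: 7.9
ee_pos: [0.4598, -0.021, 0.1639]
tool_rot: [3.109, 0.452, 0.0]
ft_force: [-0.0, 0.2, 0.1]
width: 0.0915
grip_force: 0.0
time: 8.9
ee_pos: [0.4598, -0.021, 0.1638]
tool_rot: [2.039, 2.39, 0.0]
ft_force: [0.6, -0.5, 0.2]
width: 0.0954
grip_force: 0.0
time: 9.9
ee_pos: [0.4598, -0.021, 0.1638]
tool_rot: [-0.536, -3.096, -0.0]
ft_force: [1.3, -0.8, -0.1]
width: 0.0953
grip_force: 0.0
[ 0.4598345  -0.02103203  0.16376076] [-0.189  0.329  2.009  0.     0.803 -1.418] [[-0.942  0.336  0.   ]
 [ 0.336  0.942  0.   ]
 [ 0.     0.    -1.   ]] 70.3603491970398
```

```bash
python3 -m creep '[{"linear":[0,0,-20],"delta_rot":[0,0,0.086],"gripper":0},{"linear":[0,0,-30],"delta_rot":[0,0,0],"gripper":0.3},{"linear":[0,0,-20],"delta_rot":[0,0,0],"gripper":0.5},{"linear":[0,0,0],"delta_rot":[0,0,0],"gripper":1},{"linear":[0,0,0],"delta_rot":[0,0,0],"gripper":1},{"linear":[0,0,0],"delta_rot":[0,0,0],"gripper":1},{"linear":[0,0,0],"delta_rot":[0,0,0],"gripper":1},{"linear":[0,0,0],"delta_rot":[0,0,0],"gripper":1}]' 58
python3 -m creep '[{"linear":[0,0,0],"delta_rot":[0,0,0],"gripper":1},{"linear":[0,0,0],"delta_rot":[0,0,0],"gripper":1}]' 58
```

```text
time: 10.9
ee_pos: [0.4599, -0.021, 0.0941]
tool_rot: [0.396, 3.116, 0.0]
ft_force: [-0.0, -1.0, 1.3]
width: 0.0302
grip_force: 0.0
time: 11.15
ee_pos: [0.4599, -0.021, 0.0938]
tool_rot: [0.396, 3.116, 0.0]
ft_force: [0.7, -0.2, 1.0]
width: 0.0178
grip_force: 58.0
```

```bash
python3 -m creep '[{"linear":[0,0,25],"delta_rot":[0,0,0],"gripper":1},{"linear":[0,0,20],"delta_rot":[0,0,-0.11],"gripper":1},{"linear":[2,-5,0],"delta_rot":[0,0,-0.16],"gripper":1},{"linear":[2,-5,0],"delta_rot":[0,0,-0.16],"gripper":1},{"linear":[2,-5,0],"delta_rot":[0,0,-0.16],"gripper":1},{"linear":[3,-5,0],"delta_rot":[0,0,-0.16],"gripper":1},{"linear":[3,-6,0],"delta_rot":[0,0,-0.16],"gripper":1},{"linear":[3,-6,0],"delta_rot":[0,0,-0.16],"gripper":1}]'
python3 -m creep '[{"linear":[0,0,-20],"delta_rot":[0,0,0],"gripper":1},{"linear":[0,0,-18],"delta_rot":[0,0,0],"gripper":1},{"linear":[0,0,0],"delta_rot":[0,0,0],"gripper":1}]'
python3 - <<'E'
from h import *
import json
m=camera_model('wrist');f=grab_frame('wrist');cv2.imwrite('pics/w3r.png',f);cv2.imwrite('pics/w3.png',cv2.resize(f,(800,600),interpolation=3))
json.dump({k:np.array(v).tolist() for k,v in m.items()},open('w3.json','w'));print(get_obs()['joint_pos'])
t=grab_frame('top');cv2.imwrite('pics/t3.png',cv2.resize(t[170:310,160:340],None,fx=4,fy=4,interpolation=3))
E
```

```text
time: 12.15
ee_pos: [0.4747, -0.0532, 0.1385]
tool_rot: [-1.936, -2.473, 0.0]
ft_force: [1.1, 0.4, -2.5]
width: 0.0176
grip_force: 58.0
time: 12.52
ee_pos: [0.4741, -0.0529, 0.0998]
tool_rot: [-1.928, -2.477, 0.002]
ft_force: [-0.1, 0.4, -3.1]
width: 0.0178
grip_force: 58.0
[-2.49631023e-01  4.52904758e-01  2.03258872e+00  6.99410234e-05
  6.57508052e-01 -4.97655842e-01]
```

View pics/w3.png

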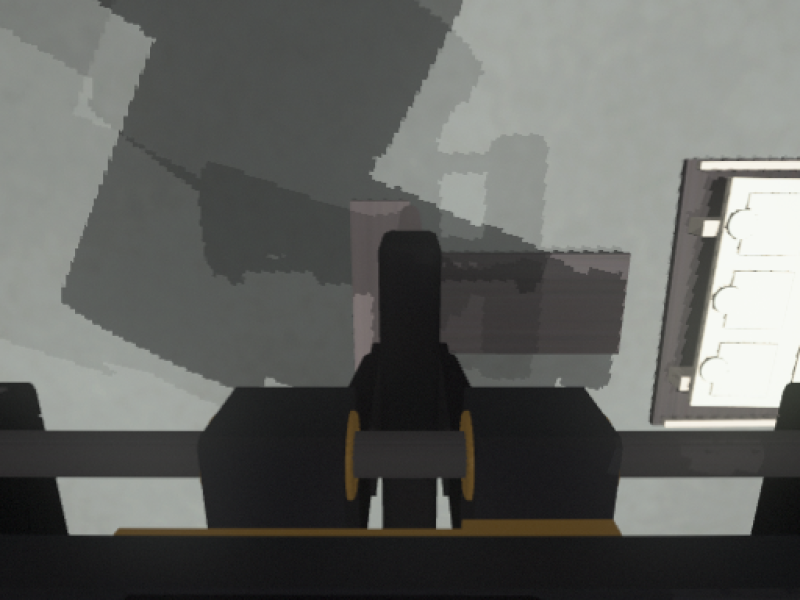

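The wrist view shows the blade tip at (630,252)–(620,354) and the rib ends at (708,227) and (686,383). The blade is ahead of the channel, and I'll check the alignment numerically.

Run:
```python
from h import *
import json
w={k:np.array(v) for k,v in json.load(open('w3.json')).items()}
W=lambda u,v:(v*.64-.2,u*.64-.2)
th=np.radians(14.2);ex=np.array([np.cos(th),np.sin(th)]);ey=np.array([-ex[1],ex[0]]);o=np.array([.4741,-.0529])
L=lambda p,z:(lambda d:np.round([d@ex*1e3,d@ey*1e3],1))(atz(w,W(*p),z)[:2]-o)
print('tip',L((630,252),.009),L((620,354),.009),'root',L((440,252),.009),L((445,354),.009))
print('ribs top front',L((707,219),.018),L((707,235),.018),L((686,376),.018),L((686,390),.018))
print('panel front',L((731,178),.023),L((691,405),.023),'base',L((685,160),.004),L((652,422),.004))
```

```text
tip [113.   26.7] [114.3 -30. ] root [14.7 26.6] [ 18.4 -30.1]
ribs top front [145.  45.] [146.3  37.1] [147.2 -38.9] [148.4 -47.1]
panel front [150.4  64.9] [149.5 -53.5] base [137.3  72.7] [140.  -74.5]
```

```bash
python3 -m creep '[{"linear":[-1,3.5,3],"delta_rot":[0,0,0.01],"gripper":1},{"linear":[15,4,0],"delta_rot":[0,0,0],"gripper":1},{"linear":[15,4,0],"delta_rot":[0,0,0],"gripper":1},{"linear":[15,4,0],"delta_rot":[0,0,0],"gripper":1},{"linear":[15,4,0],"delta_rot":[0,0,0],"gripper":1},{"linear":[15,4,0],"delta_rot":[0,0,0],"gripper":1},{"linear":[15,4,0],"delta_rot":[0,0,0],"gripper":1}]'
python3 -m creep '[{"linear":[15,4,0],"delta_rot":[0,0,0],"gripper":1},{"linear":[16,4,0],"delta_rot":[0,0,0],"gripper":1},{"linear":[0,0,0],"delta_rot":[0,0,0],"gripper":1},{"linear":[0,0,0],"delta_rot":[0,0,0],"gripper":1}]'
```

```text
time: 13.5
ee_pos: [0.5648, -0.0252, 0.1037]
tool_rot: [-1.917, -2.489, 0.0]
ft_force: [-0.1, -0.4, -3.9]
width: 0.0174
grip_force: 58.0
time: 14.0
ee_pos: [0.5943, -0.0175, 0.1036]
tool_rot: [-1.917, -2.488, 0.001]
ft_force: [-0.6, -0.3, -2.3]
width: 0.0179
grip_force: 58.0
```

```bash
python3 -m creep '[{"linear":[0,0,3],"delta_rot":[0,0,0],"gripper":1},{"linear":[0,0,3],"delta_rot":[0,0,0],"gripper":1},{"linear":[0,0,5],"delta_rot":[0,0,0],"gripper":1},{"linear":[0,0,10],"delta_rot":[0,0,0],"gripper":1},{"linear":[0,0,12],"delta_rot":[0,0,0],"gripper":1},{"linear":[0,0,12],"delta_rot":[0,0,0],"gripper":1},{"linear":[0,0,10],"delta_rot":[0,0,0],"gripper":1},{"linear":[0,0,5],"delta_rot":[0,0,0],"gripper":1}]'
python3 -m creep '[{"linear":[0,0,0],"delta_rot":[0,0,0],"gripper":1},{"linear":[0,0,0],"delta_rot":[0,0,0],"gripper":1},{"linear":[0,0,0],"delta_rot":[0,0,0],"gripper":1}]'
python3 - <<'E'
from h import *
import json
m=camera_model('wrist');f=grab_frame('wrist');cv2.imwrite('pics/w4.png',cv2.resize(f,(800,600),interpolation=3))
json.dump({k:np.array(v).tolist() for k,v in m.items()},open('w4.json','w'));print(get_obs()['joint_pos'])
E
```

```text
time: 15.0
ee_pos: [0.595, -0.0176, 0.1646]
tool_rot: [1.917, 2.488, 0.001]
ft_force: [-0.2, 0.9, -3.7]
width: 0.0179
grip_force: 58.0
time: 15.38
ee_pos: [0.5947, -0.0175, 0.1634]
tool_rot: [-1.917, -2.488, 0.0]
ft_force: [0.1, 0.1, -3.1]
width: 0.018
grip_force: 58.0
[-1.40475239e-01  5.03802519e-01  1.69160408e+00  2.67393296e-05
  9.46690513e-01 -3.98481688e-01]
```

View pics/w4.png

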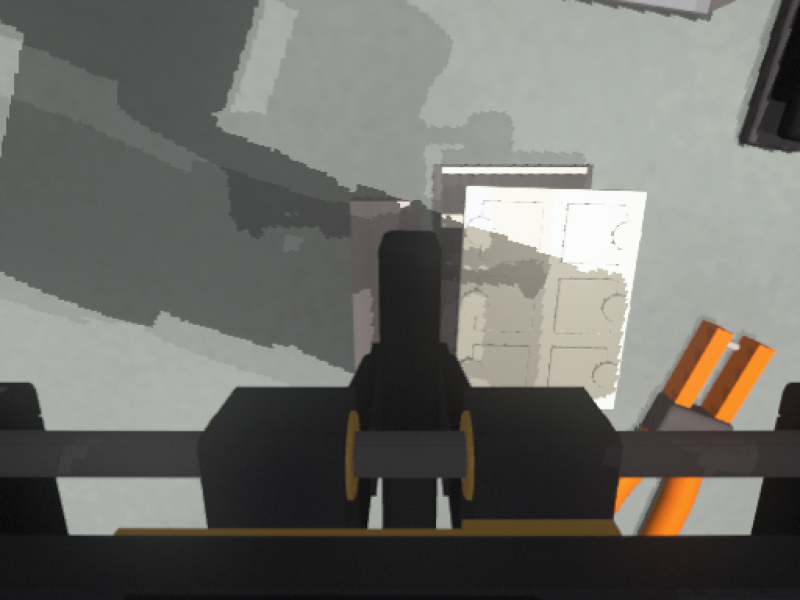

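The panel is riding on the blade, with corners at (465,186), (646,192) and (612,409). I'll measure it in the lifter frame and work out the transfer to the caddy.

Run:
```python
from h import *
import json
w={k:np.array(v) for k,v in json.load(open('w4.json')).items()}
W=lambda u,v:(v*.64-.2,u*.64-.2)
a=2*np.arctan2(2.488,1.917);yl=a-np.pi/2;print('lifter yaw',np.degrees(yl))
P=[atz(w,W(*p),.0775)[:2] for p in((465,186),(646,192),(612,409))]
BL,BR,FL=P[1],P[2],P[0]
print('len',np.linalg.norm(FL-BL),np.linalg.norm(BL-BR))
c=(FL+BR)/2; yp=np.arctan2(*(BL-FL)[::-1]);yp2=np.arctan2(*(BL-BR)[::-1])-np.pi/2;print('panel',c,np.degrees([yp,yp2]))
R=lambda t:np.array([[np.cos(t),-np.sin(t)],[np.sin(t),np.cos(t)]])
o=np.array([.5947,-.0175]);l=R(yl).T@(c-o);print('panel in lifter',l)
C=np.array([.6455,.2438]);yc=np.radians(6.5)
t=C+R(yc)@np.array([-.004,0])-R(yc)@l;print('target TCP',t,'shift mm',(t-o)*1e3,'rot',yc-yl)
```

```text
lifter yaw 14.771612523312804
len 0.08917579249160103 0.11856682111010931
panel [ 6.61509658e-01 -3.10447516e-04] [13.01168697 12.98169259]
panel in lifter [ 0.06898435 -0.0004128 ]
target TCP [0.57293807 0.23594809] shift mm [-21.76192777 253.44808706] rot -0.14436687298100465
```

```bash
python3 -m creep '[{"linear":[0,6,0],"delta_rot":[0,0,0],"gripper":1},{"linear":[-1,12,0],"delta_rot":[0,0,-0.008],"gripper":1},{"linear":[-2,18,0],"delta_rot":[0,0,-0.012],"gripper":1},{"linear":[-2,22,0],"delta_rot":[0,0,-0.012],"gripper":1},{"linear":[-2,22,0],"delta_rot":[0,0,-0.012],"gripper":1},{"linear":[-2,22,0],"delta_rot":[0,0,-0.012],"gripper":1},{"linear":[-2,22,0],"delta_rot":[0,0,-0.012],"gripper":1},{"linear":[-2,22,0],"delta_rot":[0,0,-0.012],"gripper":1}]'
python3 -m creep '[{"linear":[-2,22,0],"delta_rot":[0,0,-0.012],"gripper":1},{"linear":[-2,22,0],"delta_rot":[0,0,-0.012],"gripper":1},{"linear":[-2,22,0],"delta_rot":[0,0,-0.012],"gripper":1},{"linear":[-2,20,0],"delta_rot":[0,0,-0.01],"gripper":1},{"linear":[-1,13,0],"delta_rot":[0,0,0],"gripper":1},{"linear":[0,7,0],"delta_rot":[0,0,0],"gripper":1},{"linear":[0,0,0],"delta_rot":[0,0,0],"gripper":1},{"linear":[0,0,0],"delta_rot":[0,0,0],"gripper":1}]'
python3 - <<'E'
from h import *
import json
m=camera_model('wrist');f=grab_frame('wrist');t=grab_frame('top')
json.dump({k:np.array(v).tolist() for k,v in m.items()},open('w5.json','w'));print(get_obs()['ee_pos'],get_obs()['tool_rot'])
a=cv2.resize(f[60:260,180:480],(600,400),interpolation=3);cv2.imwrite('pics/w5.png',a)
E
```

```text
time: 16.42
ee_pos: [0.5815, 0.13, 0.1638]
tool_rot: [-2.015, -2.41, -0.0]
ft_force: [0.2, -0.3, -3.0]
width: 0.0183
grip_force: 58.0
time: 17.42
ee_pos: [0.5729, 0.234, 0.1637]
tool_rot: [2.07, 2.363, -0.0]
ft_force: [-0.2, 0.5, -3.1]
width: 0.0174
grip_force: 58.0
[0.57295504 0.23393319 0.16379448] [ 2.07081066e+00  2.36238663e+00 -1.00050483e-05]
```

View pics/w5.png

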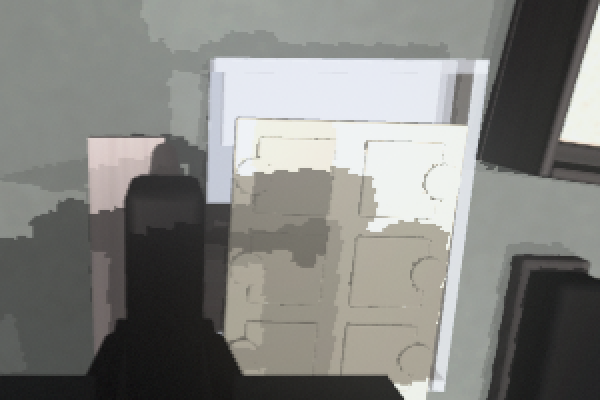

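Run:
```python
from h import *
import json
w={k:np.array(v) for k,v in json.load(open('w5.json')).items()}
W=lambda u,v:(60+v/2-.25,180+u/2-.25)
yl=2*np.arctan2(2.36239,2.07081)-np.pi/2;print('lifter yaw',np.degrees(yl))
R=np.array([[np.cos(yl),-np.sin(yl)],[np.sin(yl),np.cos(yl)]]);o=np.array([.57295,.23393])
L=lambda p,z:np.round(R.T@(atz(w,W(*p),z)[:2]-o)*1e3,1)
print('panel FL,BL',L((236,118),.0775),L((467,125),.0775),L((226,330),.0775),L((434,370),.0775))
print('wall top outer: FL,BL,BR',L((211,59),.036),L((489,60),.036),L((443,390),.036),'inner L',L((225,72),.036),L((470,73),.036))
print('ledge front/inner edge',L((207,203),.018),L((229,203),.018))
```

```text
lifter yaw 7.526064942814278
panel FL,BL [26.7 60.2] [115.7  57.7] [ 25.2 -27. ] [114.8 -45.4]
wall top outer: FL,BL,BR [19.5 82.6] [140.7  82.4] [139.4 -76.3] inner L [25.7 77.2] [133.1  76.9]
ledge front/inner edge [20.1 15.5] [30.9 15.5]
```

```bash
python3 -m creep '[{"linear":[-0.5,4,-5],"delta_rot":[0,0,0],"gripper":1},{"linear":[0,0,-10],"delta_rot":[0,0,0],"gripper":1},{"linear":[0,0,-10],"delta_rot":[0,0,0],"gripper":1},{"linear":[0,0,-10],"delta_rot":[0,0,0],"gripper":1},{"linear":[0,0,-6],"delta_rot":[0,0,0],"gripper":1},{"linear":[0,0,-3],"delta_rot":[0,0,0],"gripper":1},{"linear":[0,0,0],"delta_rot":[0,0,0],"gripper":1}]'
python3 -m creep '[{"linear":[0,0,-2],"delta_rot":[0,0,0],"gripper":1},{"linear":[0,0,-2],"delta_rot":[0,0,0],"gripper":1},{"linear":[0,0,-2],"delta_rot":[0,0,0],"gripper":1},{"linear":[0,0,-2],"delta_rot":[0,0,0],"gripper":1},{"linear":[0,0,-2],"delta_rot":[0,0,0],"gripper":1},{"linear":[0,0,-2],"delta_rot":[0,0,0],"gripper":1},{"linear":[0,0,-2],"delta_rot":[0,0,0],"gripper":1}]'
python3 -m creep '[{"linear":[0,0,-2],"delta_rot":[0,0,0],"gripper":1},{"linear":[0,0,-1.5],"delta_rot":[0,0,0],"gripper":1},{"linear":[0,0,0],"delta_rot":[0,0,0],"gripper":1},{"linear":[0,0,0],"delta_rot":[0,0,0],"gripper":1},{"linear":[0,0,0],"delta_rot":[0,0,0],"gripper":1},{"linear":[0,0,0],"delta_rot":[0,0,0],"gripper":1}]'
python3 - <<'E'
from h import *
import json
m=camera_model('wrist');f=grab_frame('wrist');json.dump({k:np.array(v).tolist() for k,v in m.items()},open('w6.json','w'));print(get_obs()['ee_pos'],get_obs()['tool_rot'])
a=cv2.resize(f[60:260,180:480],(600,400),interpolation=3);cv2.imwrite('pics/w6.png',a)
E
```

```text
time: 18.4
ee_pos: [0.5724, 0.2384, 0.1197]
tool_rot: [2.07, 2.363, -0.0]
ft_force: [0.6, -0.3, -2.5]
width: 0.0178
grip_force: 58.0
time: 19.27
ee_pos: [0.5724, 0.2385, 0.1057]
tool_rot: [2.07, 2.363, 0.0]
ft_force: [0.5, 0.3, -2.8]
width: 0.0181
grip_force: 58.0
time: 20.02
ee_pos: [0.5724, 0.2385, 0.1023]
tool_rot: [2.07, 2.363, 0.0]
ft_force: [0.1, 0.2, -3.1]
width: 0.0175
grip_force: 58.0
[0.57234858 0.2384746  0.10228999] [2.07004538e+00 2.36305165e+00 1.29651662e-04]
```

View pics/w6.png

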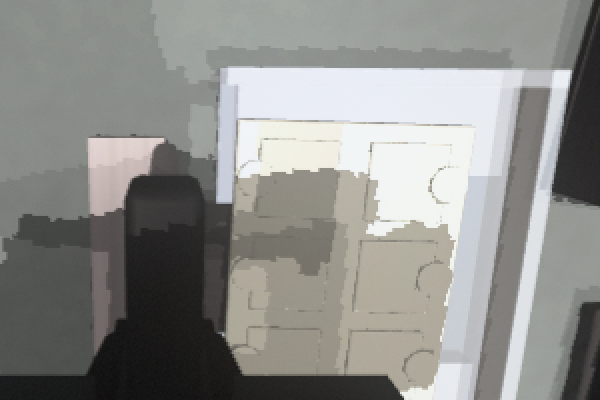

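```bash
python3 - <<'E'
from h import *
import json
w={k:np.array(v) for k,v in json.load(open('w6.json')).items()}
W=lambda u,v:(60+v/2-.25,180+u/2-.25)
yl=np.radians(7.53);R=np.array([[np.cos(yl),-np.sin(yl)],[np.sin(yl),np.cos(yl)]]);o=np.array([.57235,.23847])
L=lambda p,z:np.round(R.T@(atz(w,W(*p),z)[:2]-o)*1e3,1)
for z in(.018,.025):print('panel FL,BL',L((238,118),z),L((475,125),z))
print('wall outer FL,BL',L((220,68),.036),L((571,70),.036),'inner',L((236,84),.036))
E
python3 -m creep '[{"linear":[-8,-1,0],"delta_rot":[0,0,0],"gripper":1},{"linear":[-15,-2,0],"delta_rot":[0,0,0],"gripper":1},{"linear":[-15,-2,0],"delta_rot":[0,0,0],"gripper":1},{"linear":[-15,-2,0],"delta_rot":[0,0,0],"gripper":1},{"linear":[-15,-2,0],"delta_rot":[0,0,0],"gripper":1},{"linear":[-15,-2,0],"delta_rot":[0,0,0],"gripper":1},{"linear":[-15,-2,0],"delta_rot":[0,0,0],"gripper":1},{"linear":[-15,-2,0],"delta_rot":[0,0,0],"gripper":1}]'
python3 -m creep '[{"linear":[-15,-2,0],"delta_rot":[0,0,0],"gripper":1},{"linear":[-15,-2,0],"delta_rot":[0,0,0],"gripper":1},{"linear":[-7,-1,0],"delta_rot":[0,0,0],"gripper":1},{"linear":[0,0,20],"delta_rot":[0,0,0],"gripper":1},{"linear":[0,0,30],"delta_rot":[0,0,0],"gripper":1},{"linear":[0,0,30],"delta_rot":[0,0,0],"gripper":1},{"linear":[0,0,20],"delta_rot":[0,0,0],"gripper":1},{"linear":[0,0,0],"delta_rot":[0,0,0],"gripper":1}]'
python3 - <<'E'
from h import *
import json
for n in('top','scene'):cv2.imwrite(f'pics/{n}7.png',grab_frame(n))
t,s=cv2.imread('pics/top7.png'),cv2.imread('pics/scene7.png')
a=cv2.resize(t[160:240,130:230],(400,320),interpolation=2);b=cv2.resize(s[210:310,240:365],(400,320),interpolation=2)
c=cv2.resize(t[195:285,340:460],(400,300),interpolation=2);d=cv2.resize(s[70:175,170:310],(400,300),interpolation=2)
cv2.imwrite('pics/m7.png',cv2.vconcat([cv2.hconcat([a,b]),cv2.hconcat([c,d])])[:600,:])
E
```

```text
panel FL,BL [27.3 60.3] [117.9  57.8]
panel FL,BL [26.5 60.7] [114.6  58.4]
wall outer FL,BL [18.5 78.4] [140.5  78.1] inner [24.2 73.1]
time: 21.08
ee_pos: [0.4584, 0.2233, 0.1023]
tool_rot: [2.07, 2.363, 0.0]
ft_force: [0.3, -0.3, -3.0]
width: 0.0175
grip_force: 58.0
time: 22.08
ee_pos: [0.4228, 0.2186, 0.2032]
tool_rot: [2.069, 2.362, 0.004]
ft_force: [0.1, -0.2, -1.8]
width: 0.0176
grip_force: 58.0
```

```bash
python3 -c "
import cv2;a=cv2.imread('pics/m7.png');print(a.shape);cv2.imwrite('pics/m7b.png',a[:600])"
```

```text
(600, 800, 3)
```

```bash
python3 -m creep '[{"linear":[0,-20,15],"delta_rot":[0,0,0],"gripper":1},{"linear":[0,-40,15],"delta_rot":[0,0,-0.02],"gripper":1},{"linear":[0,-42,15],"delta_rot":[0,0,-0.02],"gripper":1},{"linear":[0,-42,15],"delta_rot":[0,0,-0.02],"gripper":1},{"linear":[0,-42,15],"delta_rot":[0,0,-0.02],"gripper":1},{"linear":[0,-42,15],"delta_rot":[0,0,-0.02],"gripper":1},{"linear":[0,-42,15],"delta_rot":[0,0,-0.02],"gripper":1},{"linear":[0,-42,12],"delta_rot":[0,0,-0.02],"gripper":1}]'
python3 -m creep '[{"linear":[0,-42,0],"delta_rot":[0,0,-0.02],"gripper":1},{"linear":[0,-42,0],"delta_rot":[0,0,-0.02],"gripper":1},{"linear":[0,-42,0],"delta_rot":[0,0,-0.02],"gripper":1},{"linear":[0,-42,0],"delta_rot":[0,0,-0.02],"gripper":1},{"linear":[0,-42,0],"delta_rot":[0,0,0],"gripper":1},{"linear":[0,-42,0],"delta_rot":[0,0,0],"gripper":1},{"linear":[0,-42,0],"delta_rot":[0,0,0],"gripper":1},{"linear":[0,-35,0],"delta_rot":[0,0,0],"gripper":1}]'
python3 -m creep '[{"linear":[0,0,0],"delta_rot":[0,0,0],"gripper":1},{"linear":[0,0,0],"delta_rot":[0,0,0],"gripper":1}]'
python3 - <<'E'
from h import *
import json
m=camera_model('wrist');f=grab_frame('wrist');o=get_obs();print(o['ee_pos'],o['tool_rot']);json.dump({k:np.array(v).tolist() for k,v in m.items()},open('w8.json','w'))
t=grab_frame('top')
for n in ('prongL',): print([proj(m,p).round() for p in((.5,-.305,.177),(.495,-.367,.176),(.624,-.262,.15),(.616,-.434,.15))])
print(look_for('panel','top')[:2],look_for('caddy','top')[:1],look_for('stand','wrist')[:1])
a=cv2.resize(f[:,:],(800,600),interpolation=2);b=cv2.resize(t[165:235,140:220],(240,210),interpolation=2)
a[390:,560:]=b;cv2.imwrite('pics/w8.png',a)
E
```

```text
time: 23.18
ee_pos: [0.422, -0.0949, 0.3187]
tool_rot: [-2.23, -2.211, 0.001]
ft_force: [1.6, -0.4, -2.8]
width: 0.018
grip_force: 58.0
time: 24.18
ee_pos: [0.422, -0.4241, 0.3173]
tool_rot: [-2.316, -2.119, -0.0]
ft_force: [-0.3, 0.3, -2.9]
width: 0.0178
grip_force: 58.0
time: 24.42
ee_pos: [0.4222, -0.422, 0.318]
tool_rot: [-2.316, -2.12, -0.001]
ft_force: [0.3, 0.3, -3.3]
width: 0.0173
grip_force: 58.0
[ 0.42234204 -0.42177161  0.31850392] [-2.31565381e+00 -2.12104415e+00 -4.52628550e-04]
[array([ 41., 340.]), array([114., 335.]), array([-17., 467.]), array([167., 447.])]
[{'location': [203.0, 180.8], 'confidence': 0.81}, {'location': [160.4, 209.9], 'confidence': 0.71}] [{'location': [157.2, 308.4], 'confidence': 0.61}] [{'location': [80.0, 405.7], 'confidence': 0.76}]
```

View pics/w8.png

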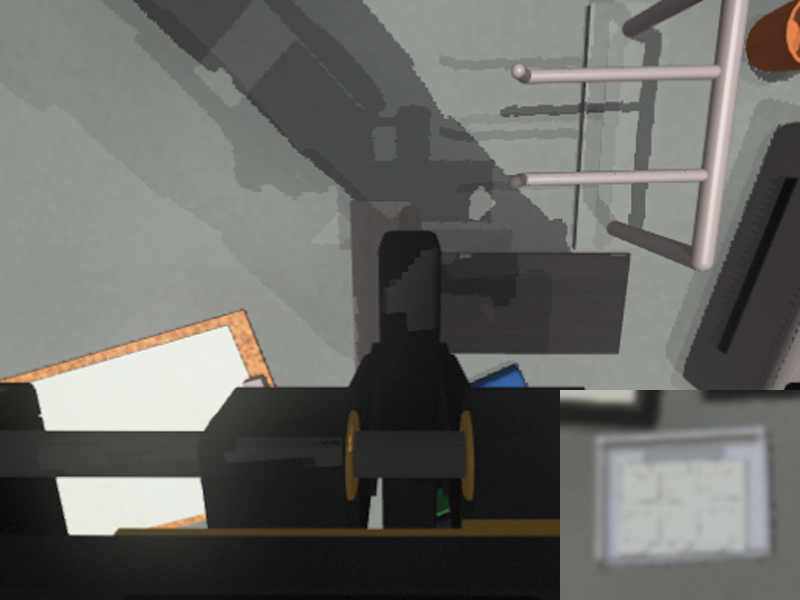

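The panel sits squarely in the caddy. The prongs run from (519,72) to (717,72) and from (517,182) to (703,176).

Run:
```python
from h import *
import json
w={k:np.array(v) for k,v in json.load(open('w8.json')).items()}
W=lambda u,v:(v*.64-.2,u*.64-.2)
A=lambda u,v,z:atz(w,W(u,v),z)[:2]
tl,tr=A(519,71,.186),A(517,181,.186);bl,br=A(545,75,.16),A(545,181,.16);rl,rr=A(715,71,.16),A(702,175,.16)
print(tl,tr,rl,rr)
for a,b in((bl,rl),(br,rr)):print('yaw',np.degrees(np.arctan2(*(b-a)[::-1])))
th=np.arctan2(*((rl+rr)/2-(bl+br)/2)[::-1]);print(np.degrees(th),'gaps',np.linalg.norm(tl-tr),np.linalg.norm(rl-rr))
ex=np.array([np.cos(th),np.sin(th)])
O1=(tl+tr)/2+.034*ex;O2=(rl+rr)/2-.088*ex;print('origin',O1,O2)
O=(O1+O2)/2;o=np.array([.4223,-.4218])
yl=2*np.arctan2(2.12104,2.31565)-np.pi/2
print('lifter yaw',np.degrees(yl),'rot',th-yl,'pre',(O-.09*ex-o)*1e3,'seat from pre',.11*ex*1e3,'seat',O+.02*ex)
```

```text
[ 0.4914323  -0.30898461] [ 0.48850785 -0.36770625] [ 0.61303523 -0.31572296] [ 0.60927243 -0.37590586]
yaw -3.61470422478623
yaw -2.7878115922534943
-3.2071249572515064 gaps 0.05879441774612972 0.06030042292630872
origin [ 0.52391682 -0.34024758] [ 0.52329166 -0.34089119]
lifter yaw -5.023199141449555 rot 0.03169647397472593 pre [11.44519566 86.26572223] seat from pre [109.82771963  -6.15402311] seat [ 0.54357292 -0.3416883 ]
```

```bash
python3 -m creep '[{"linear":[-25,0,0],"delta_rot":[0,0,0.016],"gripper":1},{"linear":[-20,25,0],"delta_rot":[0,0,0.016],"gripper":1},{"linear":[-19,30,0],"delta_rot":[0,0,0],"gripper":1},{"linear":[0,36,0],"delta_rot":[0,0,0],"gripper":1},{"linear":[0,0,-40],"delta_rot":[0,0,0],"gripper":1},{"linear":[0,0,-40],"delta_rot":[0,0,0],"gripper":1},{"linear":[0,0,-42],"delta_rot":[0,0,0],"gripper":1},{"linear":[0,0,0],"delta_rot":[0,0,0],"gripper":1}]'
python3 -m creep '[{"linear":[0,0,0],"delta_rot":[0,0,0],"gripper":1}]'
```

```text
time: 25.68
ee_pos: [0.3577, -0.3304, 0.1958]
tool_rot: [-2.279, -2.156, -0.001]
ft_force: [-0.4, 0.0, -2.7]
width: 0.0174
grip_force: 58.0
time: 25.8
ee_pos: [0.3589, -0.332, 0.1988]
tool_rot: [2.281, 2.157, -0.0]
ft_force: [0.2, -0.6, -2.0]
width: 0.0175
grip_force: 58.0
```

```bash
python3 -m creep '[{"linear":[15,-1,0],"delta_rot":[0,0,0],"gripper":1},{"linear":[25,-1,0],"delta_rot":[0,0,0],"gripper":1},{"linear":[25,-1,0],"delta_rot":[0,0,0],"gripper":1},{"linear":[25,-1,0],"delta_rot":[0,0,0],"gripper":1},{"linear":[25,-2,0],"delta_rot":[0,0,0],"gripper":1},{"linear":[25,-1,0],"delta_rot":[0,0,0],"gripper":1},{"linear":[25,-2,0],"delta_rot":[0,0,0],"gripper":1},{"linear":[20,-1,0],"delta_rot":[0,0,0],"gripper":1}]'
python3 -m creep '[{"linear":[0,0,-8],"delta_rot":[0,0,0],"gripper":1},{"linear":[0,0,-10],"delta_rot":[0,0,0],"gripper":1},{"linear":[0,0,-10],"delta_rot":[0,0,0],"gripper":1},{"linear":[0,0,-5],"delta_rot":[0,0,0],"gripper":1},{"linear":[0,0,-3],"delta_rot":[0,0,0],"gripper":1},{"linear":[0,0,0],"delta_rot":[0,0,0],"gripper":1}]'
```

```text
time: 26.8
ee_pos: [0.5455, -0.3415, 0.1985]
tool_rot: [2.281, 2.157, 0.001]
ft_force: [-0.4, -0.5, -3.3]
width: 0.0176
grip_force: 58.0
time: 27.55
ee_pos: [0.5433, -0.3416, 0.1612]
tool_rot: [-2.283, -2.158, -0.0]
ft_force: [-0.4, -0.0, -2.4]
width: 0.0177
grip_force: 58.0
```

Still hanging in the gripper, so I'll creep down to contact.

```bash
for i in 1 2; do python3 -m creep '[{"linear":[0,0,-1],"delta_rot":[0,0,0],"gripper":1},{"linear":[0,0,-1],"delta_rot":[0,0,0],"gripper":1},{"linear":[0,0,0],"delta_rot":[0,0,0],"gripper":1}]' | egrep 'pos|ft'; done
```

```text
ee_pos: [0.5434, -0.3415, 0.1593]
ft_force: [-0.0, 0.7, -2.9]
ee_pos: [0.5434, -0.3416, 0.1578]
ft_force: [-1.5, 1.0, 3.8]
```

Contact came at the predicted height, so I'll release and rise.

```bash
python3 -m creep '[{"linear":[0,0,0],"delta_rot":[0,0,0],"gripper":0.8},{"linear":[0,0,0],"delta_rot":[0,0,0],"gripper":0.5},{"linear":[0,0,0],"delta_rot":[0,0,0],"gripper":0.3},{"linear":[0,0,0],"delta_rot":[0,0,0],"gripper":0.3},{"linear":[0,0,20],"delta_rot":[0,0,0],"gripper":0.3},{"linear":[0,0,40],"delta_rot":[0,0,0],"gripper":0.3},{"linear":[0,0,50],"delta_rot":[0,0,0],"gripper":0.3},{"linear":[-30,0,50],"delta_rot":[0,0,0],"gripper":0.3}]'
python3 -m creep '[{"linear":[-40,0,40],"delta_rot":[0,0,0],"gripper":0.3},{"linear":[-40,0,30],"delta_rot":[0,0,0],"gripper":0.3},{"linear":[0,0,0],"delta_rot":[0,0,0],"gripper":0.3},{"linear":[0,0,0],"delta_rot":[0,0,0],"gripper":0.3},{"linear":[0,0,0],"delta_rot":[0,0,0],"gripper":0.3},{"linear":[0,0,0],"delta_rot":[0,0,0],"gripper":0.3},{"linear":[0,0,0],"delta_rot":[0,0,0],"gripper":0.3},{"linear":[0,0,0],"delta_rot":[0,0,0],"gripper":0.3}]'
python3 - <<'E'
from h import *
ms=camera_model('scene');mt=camera_model('top');fs=grab_frame('scene');a=look_for('lifter_bar','scene')[:1];ft=grab_frame('top');b=look_for('lifter_bar','top')[:1]
cv2.imwrite('pics/s9.png',fs);cv2.imwrite('pics/t9.png',ft)
print(a,b,'expect',proj(ms,(.543,-.342,.176)),proj(mt,(.543,-.342,.176)))
if a and b: print(tri([ray(ms,a[0]['location']),ray(mt,b[0]['location'])]))
print(look_for('panel','top')[:1])
# dark bar in both cameras
for n,f,m in(('s',fs,ms),('t',ft,mt)):
    r,c=proj(m,(.543,-.342,.176)).astype(int); g=cv2.cvtColor(f,6)[r-25:r+25,c-25:c+25]
    k,lab,st,ce=cv2.connectedComponentsWithStats((g<45).astype(np.uint8)); print(n,[(st[i].tolist(),(ce[i]+[c-25,r-25]).round(1).tolist()) for i in range(1,k) if st[i,4]>25])
E
```

```text
time: 29.3
ee_pos: [0.5138, -0.3413, 0.3183]
tool_rot: [-2.281, -2.16, -0.0]
ft_force: [0.2, -0.5, -0.4]
width: 0.0665
grip_force: 0.0
time: 30.3
ee_pos: [0.4335, -0.3415, 0.387]
tool_rot: [-2.282, -2.158, -0.0]
ft_force: [-0.4, 0.4, -0.6]
width: 0.0665
grip_force: 0.0
[{'location': [112.9, 211.8], 'confidence': 0.9}] [{'location': [243.8, 400.7], 'confidence': 0.77}] expect [ 90.19911097 212.72580936] [244.05298246 409.62144672]
(array([ 0.55643567, -0.35573068,  0.07440182]), [np.float64(0.0040895563076614174), np.float64(0.004089556307661254)])
[]
s [([0, 0, 14, 12, 89], [191.4, 68.6]), ([0, 5, 35, 33, 203], [209.5, 89.1])]
t [([0, 0, 50, 34, 549], [404.5, 241.9]), ([0, 40, 12, 8, 70], [389.3, 263.2])]
```

Run:
```python
from h import *
ms=camera_model('scene');mt=camera_model('top');f=grab_frame('scene')
print(look_for('panel','scene')[:1],'expect',proj(ms,(.643,.245,.023)))
old=cv2.imread('pics/s9.png');d=cv2.absdiff(f,old).max(2);print('still',(d>25).sum())
g=cv2.cvtColor(f,6);k,lab,st,ce=cv2.connectedComponentsWithStats((g[60:125,185:250]<45).astype(np.uint8))
for i in range(1,k):
    if st[i,4]>60: print(cv2.minAreaRect((np.argwhere(lab==i)[:,::-1]+[185,60]).astype(np.float32)))
th=np.radians(-3.2);y=np.array([-np.sin(th),np.cos(th),0])
print([proj(ms,np.array([.5434,-.3416,.176])+s*.055*y).round(1)[::-1] for s in(-1,1)])
print('blade tip exp',proj(ms,(.658,-.348,.066))[::-1])
```

```text
[{'location': [261.7, 300.4], 'confidence': 0.85}] expect [256.36386846 299.78469346]
still 8
((193.5, 69.0), (18.0, 17.0), 90.0)
((209.03817749023438, 91.79916381835938), (28.850927352905273, 36.35932159423828), 58.49573516845703)
[array([204.9,  81.6]), array([220.9,  99.5])]
blade tip exp [187.4010423  127.76140416]
```

```bash
python3 -c "
from workcell import *
print(close_job())"
```

```text
the job is handed in; nothing more can be done
None
```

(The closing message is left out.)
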